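# Make up a transit rack: swap jar and bottle, load the tins, shut the keeper

### The arm

A 6-joint arm with a two-finger parallel gripper is mounted at the origin on a cart in front of the work surface, level with it; the furniture and walls round the work are solid. World frame = base frame: x ahead of the robot, y to its left, z up, the work surface at z = 0. Lengths are in m, angles in rad, forces in N, time in s.
With the tool pointing down it reaches from about 0.25 to 0.775 m from the base axis. Payload 4 kg.
Tool frame: the origin (TCP) lies midway between the tips of the shut fingers; the grasp point (between the pads) lies 19 mm behind it; z points along the fingers, y is the direction in which the jaws open and shut (so a half turn about z gives the same grasp; the last joint's range is limited). The gripper opens to 94 mm and grips with 3 to 60 N. Pads are 16 mm wide; open, the fingers measure 119 mm over their backs; the gripper's body (75 mm by 177 mm) begins 78 mm behind the grasp point.
Start: joints at [1.042, 0.087, 1.371, -0, 1.684, -0.103], TCP at [0.227, 0.501, 0.206] pointing down, gripper open.
Joint ranges: [-3.1, 3.1], [-0.76, 2.03], [0.27, 2.55], [-1.08, 4.22], [0.17, 2.65], [-2.57, 2.57]. Speed limits (rad/s): [2.79, 2.79, 3.14, 3.14, 3.14, 3.14].

### API

Orientations are given as [roll, pitch, yaw] about the fixed x, y, z axes, in that order (R = Rz(yaw) Ry(pitch) Rx(roll)).
In Python, from bench import robot, cams gives the robot as it stands.
- The arm moves only by the tool step_arm, never from a script. Its argument "plan" is a list that holds one entry, the list of rows, each a list of 5 numbers: the shift along the world's x, y, z in mm, then the turn about the world's z in rad, then the opening in per cent of the stroke, from 0 (shut) to 100 (fully open). In form: [[[tx, ty, tz, turn, fingers], ...]]. A call has 1 to 8 rows; each row is the pose to reach, as a shift and turn from the pose commanded when the call began; what a row does not reach only later rows make up. A row lasts 1/12 s, in which the tool goes at most 41.7 mm and 7.16 degrees, less where a joint would pass 70% of its speed; a pose out of reach is approached as far as the arm can. A call with a gripper value outside its range is refused whole. The fingers move at their own pace and stop on an object; the grip force is fixed at half the most. Time passes only in rows, so rows that repeat a pose let the fingers close. It gives the time, the measured TCP pose, the force and the opening at its end, in the units of the state.
- robot.get_obs(): the state, without advancing time (a new reading comes with each control period).
- cams.snapshot(name): name is "side" or "top" or "wrist"; returns a dict with "frame" (420x560x3 uint8, red, green, blue), "camera_matrix" (3x3 intrinsics, pixels), "origin" and "attitude" of the camera in the world; the wrist camera has in their place "T_tool_cam" (4x4, takes a point from camera to tool coordinates, whose origin is the TCP and whose axes are the flange's). Camera axes: x right, y down, z forward; pixel columns grow to the right and rows downward; lengths in m; the calibration is good to about 2 mm. A picture is of the moment at which its call begins: read the wrist's pose just before it. There is no depth.
- robot.close_job(): hands the job in, once; it reports no verdict.
The state is a dict: "time": time; "joint_positions": joint angles; "qvel": joint speeds; "joint_torque": joint torques, N m; "tool_pos": TCP position; "ee_rot": TCP orientation; "wrist_force": force on the tool from outside, world axes, zero at the start; "wrist_torque": the same for the moment, N m; "width": finger opening in m.
Only numpy, scipy, OpenCV 4.12 (cv2) and the standard library are available. Lean on these libraries where they do the work, as an engineer would, in place of code of your own. Each camera call takes 0.05 s, during which the arm holds its last target. There are 200 camera calls.

### The job

Make the sample rack ready for transport. The round jar and the square bottle in its back row stand in each other's bays: swap them. Stand every sample tin from the bench upright in the front and middle rows, one to a bay; and when all that is in place, swing the keeper bar shut until it snaps fully home behind its catch. Leave everything else on the bench where it is, and knock neither jar nor bottle over.

Things in the scene. Friction and masses are not known exactly. Their poses are not given: they have to be found in the camera images.
- rack: transit rack, fixed: aluminium deck 268 x 200 mm, its top 10 mm above the bench, three rows of two bays (86 to 88 mm square, ribs between them 3 mm high). Front and side lips also rise 3 mm above the deck, the back lip 24 mm. Front and middle rows: tins; back row: jar and bottle. Origin: centre of its underside; x to its back (away from the robot), y to its left, z up.
- keeper (a joint): 10 mm steel keeper bar, 56 to 66 mm above the bench, so it passes over the tins; upright hinge. 0 = shut, lying across the rack in front of the back row; grows to 2.4 rad as it opens, clockwise from above, towards the robot and then left. Light friction, stays where left. A sprung catch meets its end at 0.075 rad, resists by about 5 N at the knob, is passed at 0.042 and then holds it.
- keeper_hinge (a point): a point on the keeper's upright hinge axis, at the rack's left side between middle and back row, at the height of the middle of the knob (81 mm above the bench). Its post, 18 mm across, is 69 mm tall. The catch housing stands opposite, at the rack's right side: 32 x 14 mm, 68 mm tall, centred at x = 36, y = -126 mm in the rack's frame.
- keeper_knob (a point): middle of the black upright knob on the keeper bar, a cylinder 16 mm across and 31 mm tall (65 to 96 mm above the bench), 110 mm from the hinge axis; when shut it stands at x = 25 mm, y = 0 in the rack's frame
- tall_bay_left (a point): left bay of the back row: centre of its floor (deck top)
- tall_bay_right (a point): right bay of the back row, 88 mm to the right of the left one: centre of its floor
- jar_c (a point): clear round screw jar with grey sample and cream cap: 62 mm across, 94 mm tall, cap the top 19 mm and 56 mm across, 0.19 kg; this point is its centre, half-way up (47 mm), z up its axis. Starts in one of the two back bays.
- bottle_c (a point): milky square bottle with black cap: 56 x 56 mm, 115 mm tall (body 100 mm, cap above it 34 mm across), 0.26 kg; this point is its centre, half-way up (57.5 mm); x and y are square to its sides, z up. Starts in the other back bay.
- block: bystander: wooden block 40 x 110 x 28 mm lying along the bench's front edge; origin under its centre, y along it
- calliper: bystander: flat steel vernier calliper, 64 x 220 x 7 mm, lying along the bench's front edge; origin under its centre, y along it
- dish: bystander: steel dish, 89 mm across, 22 mm tall, behind the tins; origin under its centre
- cube: bystander: grey mortar cube, 50 mm, on the left; origin under its centre
- tin_bay_0 (a point): centre of the floor (deck top) of the front row's left bay, for one tin
- tin_bay_1 (a point): centre of the floor (deck top) of the front row's right bay, for one tin
- tin_bay_2 (a point): centre of the floor (deck top) of the middle row's left bay, for one tin
- tin_bay_3 (a point): centre of the floor (deck top) of the middle row's right bay, for one tin
- tin0_c (a point): lidded round aluminium sample tin, 59 mm across, 37 mm tall, 0.04 kg, standing on the bench to the left of the rack; this point is its centre, half-way up (18.5 mm), z up its axis. Two to four tins are present; an absent one has no pose.
- tin1_c (a point): lidded round aluminium sample tin, 59 mm across, 37 mm tall, 0.04 kg, standing on the bench to the left of the rack; this point is its centre, half-way up (18.5 mm), z up its axis. Two to four tins are present; an absent one has no pose.
- tin2_c (a point): lidded round aluminium sample tin, 59 mm across, 37 mm tall, 0.04 kg, standing on the bench to the left of the rack; this point is its centre, half-way up (18.5 mm), z up its axis. Two to four tins are present; an absent one has no pose.
- tin3_c (a point): lidded round aluminium sample tin, 59 mm across, 37 mm tall, 0.04 kg, standing on the bench to the left of the rack; this point is its centre, half-way up (18.5 mm), z up its axis. Two to four tins are present; an absent one has no pose.
- moisture_balance: fixed equipment, keep the arm clear of it: moisture balance between the tins and the rack's back row, base 265 mm (x) by 215 mm (y), 108 mm tall, with a round hood 140 mm across up to 331 mm; origin under its centre. On the far side of the rack a steel cabinet over 300 mm tall begins at y = -0.53 m.

How it is judged:
On the way, in this order (a step that is already met when the one before it is completed fails the run):
1. jar and bottle swapped and every tin in a bay of its own (((horizontal distance between jar_c and tall_bay_left below 0.018 m and z of jar_c in the frame of rack between 0.052 and 0.062 m) or (horizontal distance between jar_c and tall_bay_right below 0.018 m and z of jar_c in the frame of rack between 0.052 and 0.062 m)) and distance of each of jar_c, bottle_c from where it was at the start of the episode above 0.05 m and angle between each of jar_c, bottle_c, tin0_c, tin1_c, tin2_c, tin3_c's own z axis and vertical below 0.07 rad and ((horizontal distance between bottle_c and tall_bay_left below 0.018 m and z of bottle_c in the frame of rack between 0.0625 and 0.0725 m) or (horizontal distance between bottle_c and tall_bay_right below 0.018 m and z of bottle_c in the frame of rack between 0.0625 and 0.0725 m)) and ((horizontal distance between tin0_c and tin_bay_0 below 0.018 m and z of tin0_c in the frame of rack between 0.0235 and 0.0335 m) or (horizontal distance between tin0_c and tin_bay_1 below 0.018 m and z of tin0_c in the frame of rack between 0.0235 and 0.0335 m) or (horizontal distance between tin0_c and tin_bay_2 below 0.018 m and z of tin0_c in the frame of rack between 0.0235 and 0.0335 m) or (horizontal distance between tin0_c and tin_bay_3 below 0.018 m and z of tin0_c in the frame of rack between 0.0235 and 0.0335 m)) and ((horizontal distance between tin1_c and tin_bay_0 below 0.018 m and z of tin1_c in the frame of rack between 0.0235 and 0.0335 m) or (horizontal distance between tin1_c and tin_bay_1 below 0.018 m and z of tin1_c in the frame of rack between 0.0235 and 0.0335 m) or (horizontal distance between tin1_c and tin_bay_2 below 0.018 m and z of tin1_c in the frame of rack between 0.0235 and 0.0335 m) or (horizontal distance between tin1_c and tin_bay_3 below 0.018 m and z of tin1_c in the frame of rack between 0.0235 and 0.0335 m)) and ((horizontal distance between tin2_c and tin_bay_0 below 0.018 m and z of tin2_c in the frame of rack between 0.0235 and 0.0335 m) or (horizontal distance between tin2_c and tin_bay_1 below 0.018 m and z of tin2_c in the frame of rack between 0.0235 and 0.0335 m) or (horizontal distance between tin2_c and tin_bay_2 below 0.018 m and z of tin2_c in the frame of rack between 0.0235 and 0.0335 m) or (horizontal distance between tin2_c and tin_bay_3 below 0.018 m and z of tin2_c in the frame of rack between 0.0235 and 0.0335 m)) and ((horizontal distance between tin3_c and tin_bay_0 below 0.018 m and z of tin3_c in the frame of rack between 0.0235 and 0.0335 m) or (horizontal distance between tin3_c and tin_bay_1 below 0.018 m and z of tin3_c in the frame of rack between 0.0235 and 0.0335 m) or (horizontal distance between tin3_c and tin_bay_2 below 0.018 m and z of tin3_c in the frame of rack between 0.0235 and 0.0335 m) or (horizontal distance between tin3_c and tin_bay_3 below 0.018 m and z of tin3_c in the frame of rack between 0.0235 and 0.0335 m))), for 0.2 s.
2. keeper bar snapped home behind its catch (value of joint keeper below 0.03 rad), for 0.3 s.
At the end, for the whole second after the job is handed in: jar and bottle each in the back bay where the other stood at the start, every tin that is present in a front or middle bay, one to a bay; all upright (within 0.07 rad), standing on the deck, within 18 mm of the bay's centre, released and at rest; keeper joint below 0.03 rad (all of step 1 and linear speed of each of jar, bottle, tin0, tin1, tin2, tin3 below 0.02 m/s and value of joint keeper below 0.03 rad); the robot touches nothing.
It fails at once if a bystander (block, calliper, dish, cube) is moved more than 5 cm (distance of any of block, calliper, dish, cube from where it was at the start of the episode above 0.05 m).
It fails at once if the jar or the bottle is knocked over (angle between any of jar_c, bottle_c's own z axis and vertical above 0.8 rad).
Of tin0, tin1, tin2, tin3 only 2 to 4 are there at a start; the rules pass over those that are not, and their reading is None.
At some moment in a run one of tin0, tin1, tin2, tin3 may be knocked a few centimetres aside while the robot is not near it.
It also fails if it takes over 210 s, if anything falls off the work surface, if the arm or the gripper's body presses on something with over 40 N, if the wrist force passes 120 N, or if a joint passes its speed limit or range.

## Working session

There is one attempt and no reset: what is moved stays moved. The work goes in short steps, Python scripts to look and compute and a tool call to move; the robot and the scene stay as the last step left them, time stands still between calls to the robot, and variables do not carry over. Pictures are saved under pics/ and viewed, about 12 in all and at most 16, crops included, and the job is handed in when it is done.

Besides the shell and the picture viewer there is one more tool, called after ">>>" by a JSON object that holds its "name" and its "arguments", one argument or row to a line. step_arm: Moves the arm, as the interface text tells. Its arguments: {"type":"object","properties":{"plan":{"type":"array"}},"required":["plan"]}

```bash
mkdir -p pics; ls; cat > h.py <<'E'
import numpy as np, cv2
from scipy.spatial.transform import Rotation as R
from bench import robot, cams
def obs(): return robot.get_obs()
def snap(name, fn=None):
    o=obs(); s=cams.snapshot(name)
    if fn: cv2.imwrite(f'pics/{fn}.png', cv2.cvtColor(s['frame'],cv2.COLOR_RGB2BGR))
    K=np.array(s['camera_matrix'])
    if name=='wrist':
        T=np.eye(4); rr=np.array(o['ee_rot']); T[:3,:3]=rr if rr.shape==(3,3) else R.from_euler('xyz',rr).as_matrix(); T[:3,3]=o['tool_pos']
        T=T@np.array(s['T_tool_cam']); A,c=T[:3,:3],T[:3,3]
    else:
        a=np.array(s['attitude']); c=np.array(s['origin']); A=a if a.shape==(3,3) else R.from_euler('xyz',a).as_matrix()
    return s['frame'],K,A,c
def ray(cam,u,v,z):
    _,K,A,c=cam; d=A@np.linalg.inv(K)@np.array([u,v,1.]); return c+d*(z-c[2])/d[2]
def proj(cam,p):
    _,K,A,c=cam; q=K@(A.T@(np.array(p)-c)); return q[:2]/q[2]
E
python3 - <<'E'
from h import *
print(obs())
import pickle
C={}
for n in ['top','side','wrist']:
    c=snap(n,n+'0'); C[n]=c; print(n,c[1].tolist(),c[2].round(3).tolist(),c[3])
pickle.dump(C,open('c0.pkl','wb'))
E
```

```text
pics
{'time': 0.0, 'joint_positions': array([ 1.04189817e+00,  8.79571094e-02,  1.37224739e+00,  9.31823942e-06,
        1.68360807e+00, -1.03084337e-01]), 'qvel': array([-0.00077108,  0.00044667,  0.00039001, -0.00015367,  0.00027089,
       -0.00020848]), 'joint_torque': array([ 4.63633330e-05, -3.40198267e+01, -3.02420676e+01,  7.17588142e-02,
        3.30766488e-02, -1.59253841e-04]), 'tool_pos': array([0.22689722, 0.50040997, 0.20430652]), 'ee_rot': array([-3.13938548e+00, -2.37645045e-04,  2.71577961e+00]), 'wrist_force': array([ 0.44283417,  0.63200259, -0.29982921]), 'wrist_torque': array([-0.0152145 , -0.02413817, -0.03684968]), 'width': 0.09363159083848938}
top [[453.24750263157665, 0.0, 277.18870206446763], [0.0, 453.24750263157665, 211.46775952565895], [0.0, 0.0, 1.0]] [[-0.022, -0.998, 0.06], [-1.0, 0.022, -0.001], [-0.001, -0.06, -0.998]] [0.42808703 0.03966377 1.47318812]
side [[428.5686697846456, 0.0, 279.0667729220298], [0.0, 428.5686697846456, 204.66465069944218], [0.0, 0.0, 1.0]] [[-0.997, -0.049, 0.062], [-0.077, 0.417, -0.906], [0.018, -0.907, -0.42]] [0.42460264 1.16043012 0.58145849]
wrist [[302.51489001785336, 0.0, 278.81333342269585], [0.0, 302.51489001785336, 206.39800886498455], [0.0, 0.0, 1.0]] [[0.413, 0.878, 0.242], [0.911, -0.398, -0.111], [-0.001, 0.266, -0.964]] [0.15563355 0.53106389 0.38375724]
```

View pics/top0.png

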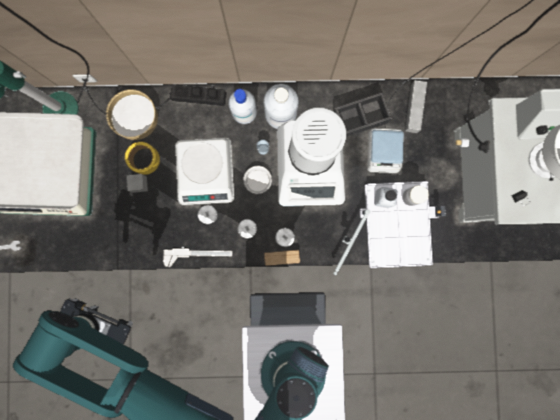

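View pics/side0.png

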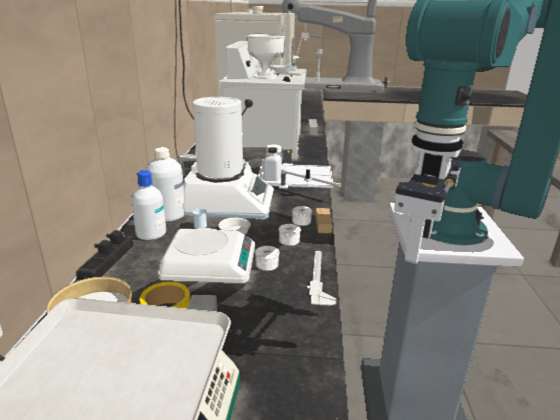

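The top view shows three tins near (207,214), (247,229) and (285,237). The rack spans x 366–432 and y 182–268, with the bottle in the left back bay (388,195), the jar in the right (414,195), and the bar open towards (338,272). I'll enlarge the crop.

```bash
python3 - <<'E'
from h import *
im=cv2.imread('pics/top0.png')
a=cv2.resize(im[175:280,325:450],None,fx=5,fy=5,interpolation=cv2.INTER_CUBIC)
cv2.imwrite('pics/crop1.png',a)
b=cv2.resize(im[150:275,185:310],None,fx=4.5,fy=4.5,interpolation=cv2.INTER_CUBIC)
cv2.imwrite('pics/crop2.png',b)
E
```

```text
(no output)
```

View pics/crop1.png

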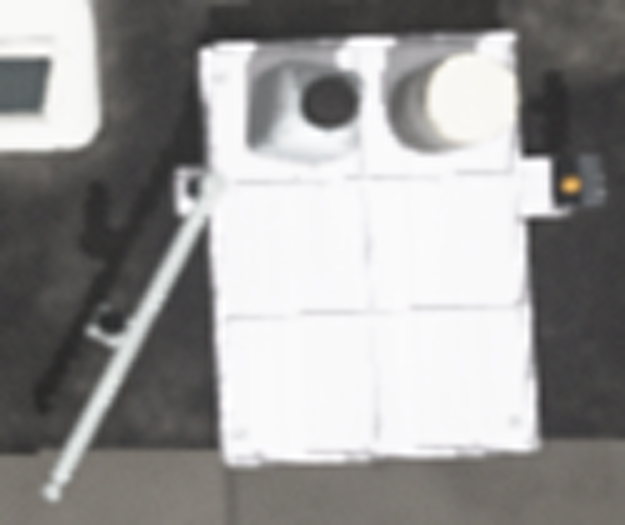

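View pics/crop2.png

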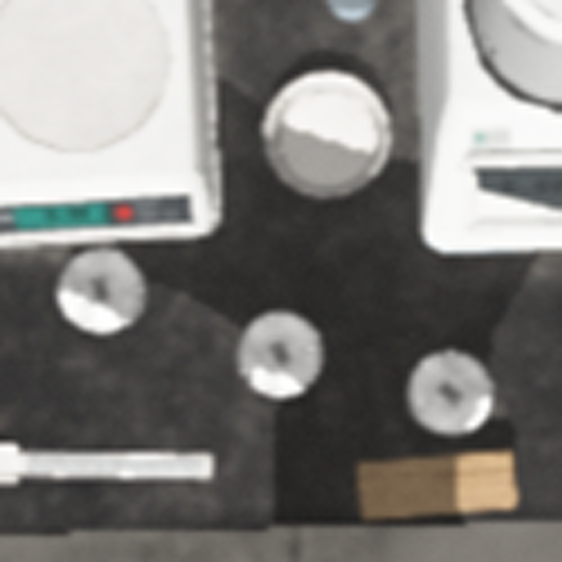

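The crops show tin lids at (101,291), (280,355) and (451,393) in crop2. In crop1 the bottle cap is at (331,101), the jar cap at (471,100), the bar's hinge end at about (213,190) and its tip at (52,491). The rack corners are at about (200,47), (517,33), (540,450) and (228,463).

```bash
python3 - <<'E'
from h import *
import pickle
from scipy.optimize import least_squares
C=pickle.load(open('c0.pkl','rb')); t=C['top']
c1=lambda u,v:((u+.5)/5-.5+325,(v+.5)/5-.5+175)
c2=lambda u,v:((u+.5)/4.5-.5+185,(v+.5)/4.5-.5+150)
for p in [(101,291),(280,355),(451,393)]: print('tin',ray(t,*c2(*p),.037).round(4))
print('dish',ray(t,*c2(327,133),.022).round(3),'block',ray(t,*c2(438,485),.028).round(3))
M=[((-134,100,13),(228,463)),((-134,-100,13),(540,450)),((134,100,34),(200,47)),((134,-100,34),(517,33))]
def rk(q,p): c,s=np.cos(q[2]),np.sin(q[2]); x,y,z=np.array(p)/1000; return np.array([q[0]+c*x-s*y,q[1]+s*x+c*y,z])
f=lambda q:np.concatenate([proj(t,rk(q,m))-c1(*u) for m,u in M])
r=least_squares(f,[.45,-.3,0]); q=r.x; print('rack',q.round(4),'res',r.fun.round(2))
for n,p in dict(bl=(88,44,10),br=(88,-44,10),t0=(-88,44,10),t1=(-88,-44,10),t2=(0,44,10),t3=(0,-44,10),knobshut=(25,0,81),hinge=(36,109.4,81),catch=(36,-126,68)).items(): print(n,rk(q,p).round(4))
# measured ribs (z~.013): crossing points
for u in [(213,183),(365,176),(522,172),(370,313),(224,317),(379,458)]: 
  w=ray(t,*c1(*u),.013); c,s=np.cos(q[2]),np.sin(q[2]); d=w[:2]-q[:2]; print('rib rackframe',(c*d[0]+s*d[1]).round(4),(-s*d[0]+c*d[1]).round(4))
print('bottle',ray(t,*c1(331,101),.125).round(4),'jar',ray(t,*c1(471,100),.104).round(4))
a=ray(t,*c1(213,190),.066);b=ray(t,*c1(52,491),.066);print('bar',a.round(3),b.round(3)); print('knobtop',ray(t,*c1(112,320),.096).round(3))
d=b-a; print('theta',np.arctan2(-d[0],-d[1])-q[2])
E
```

```text
tin [0.5107 0.2616 0.037 ]
tin [0.4627 0.1362 0.037 ]
tin [0.4333 0.0165 0.037 ]
dish [0.621 0.101 0.022] block [0.369 0.027 0.028]
rack [ 0.4655 -0.3493  0.0353] res [-0.28  0.79 -0.4  -0.23  0.79  0.12 -0.12 -0.68]
bl [ 0.5519 -0.3022  0.01  ]
br [ 0.555  -0.3901  0.01  ]
t0 [ 0.376  -0.3084  0.01  ]
t1 [ 0.3791 -0.3963  0.01  ]
t2 [ 0.464  -0.3053  0.01  ]
t3 [ 0.4671 -0.3932  0.01  ]
knobshut [ 0.4905 -0.3484  0.081 ]
hinge [ 0.4976 -0.2387  0.081 ]
catch [ 0.5059 -0.4739  0.068 ]
rib rackframe 0.0483 0.096
rib rackframe 0.0472 -0.0022
rib rackframe 0.0439 -0.1036
rib rackframe -0.0411 0.0011
rib rackframe -0.0382 0.095
rib rackframe -0.1339 0.0021
bottle [ 0.5515 -0.3014  0.125 ] jar [ 0.5522 -0.3916  0.104 ]
bar [ 0.503 -0.241  0.066] [ 0.319 -0.135  0.066]
knobtop [ 0.424 -0.171  0.096]
theta 2.057540703171937
```

The state fits well. There are three tins, the bottle is in the left bay and the jar in the right, and the keeper sits at about 2.06 rad. I'll start with the tin at (0.511, 0.262), turning the jaws to lie along −y on the way.

>>> {"name": "step_arm", "arguments": {
  "plan": [
    [[70, -60, 0, -0.12, 100], [140, -120, 0, -0.24, 100], [200, -170, 0, -0.36, 100], [240, -200, 0, -0.48, 100], [270, -225, 0, -0.6, 100], [284, -238, 0, -0.72, 100], [284, -238, 0, -0.84, 100], [284, -238, 0, -0.96, 100]]
  ]
}}

```text
time: 0.82
tool_pos: [0.4837, 0.2851, 0.2052]
ee_rot: [-3.141, -0.0, 1.75]
wrist_force: [0.2, 0.7, 0.2]
width: 0.0943
```

>>> {"name": "step_arm", "arguments": {
  "plan": [
    [[0, 0, 0, -0.12, 100], [0, 0, 0, -0.24, 100], [0, 0, 0, -0.36, 100], [0, 0, 0, -0.48, 100], [0, 0, 0, -0.6, 100], [0, 0, 0, -0.72, 100], [0, 0, 0, -0.84, 100], [0, 0, 0, -0.96, 100]]
  ]
}}

```text
time: 1.48
tool_pos: [0.4824, 0.2866, 0.2049]
ee_rot: [-3.141, 0.001, 0.79]
wrist_force: [0.4, 0.4, 0.1]
width: 0.0938
```

>>> {"name": "step_arm", "arguments": {
  "plan": [
    [[0, 0, 0, -0.12, 100], [0, 0, 0, -0.24, 100], [0, 0, 0, -0.36, 100], [0, 0, 0, -0.48, 100], [0, 0, 0, -0.6, 100], [0, 0, 0, -0.72, 100], [0, 0, 0, -0.8, 100], [0, 0, 0, -0.8, 100]]
  ]
}}

```text
time: 2.15
tool_pos: [0.4824, 0.2866, 0.205]
ee_rot: [3.141, 0.001, -0.005]
wrist_force: [0.1, -0.1, 0.7]
width: 0.0939
```

```bash
python3 - <<'E'
from h import *
c=snap('wrist','w1'); o=obs(); print(o['tool_pos'],o['ee_rot'],o['joint_positions'].round(2),o['time'])
print(proj(c,[.5107,.2616,.037]))
E
```

```text
[0.48244832 0.28664339 0.20506666] [ 3.14113221e+00  7.47706900e-04 -2.47425823e-03] [ 0.44  0.11  1.34 -0.    1.69  2.01] 2.2
[299.09414227 166.34550322]
```

View pics/w1.png

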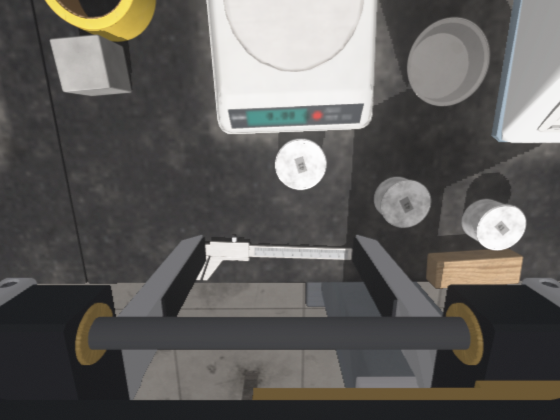

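The wrist view shows tin 0's lid at (301,164) where I predicted (299,166), so the calibration is good. The other tins are at (403,202) and (499,225). I'll descend now.

>>> {"name": "step_arm", "arguments": {
  "plan": [
    [[15, -13, -20, 0, 100], [30, -26, -50, 0, 100], [30, -26, -90, 0, 100], [30, -26, -130, 0, 100], [30, -26, -165, 0, 100], [30, -26, -185, 0, 100], [30, -26, -197, 0, 100], [30, -26, -197, 0, 100]]
  ]
}}

```text
time: 2.87
tool_pos: [0.5102, 0.2598, 0.0049]
ee_rot: [3.139, 0.006, -0.003]
wrist_force: [-0.3, -0.7, -0.2]
width: 0.094
```

>>> {"name": "step_arm", "arguments": {
  "plan": [
    [[0, 0, 0, 0, 50], [0, 0, 0, 0, 50], [0, 0, 0, 0, 50], [0, 0, 0, 0, 50], [0, 0, 0, 0, 50], [0, 0, 15, 0, 50], [0, 0, 50, 0, 50], [0, 0, 90, 0, 50]]
  ]
}}

```text
time: 3.53
tool_pos: [0.5104, 0.2599, 0.0968]
ee_rot: [3.139, 0.006, -0.004]
wrist_force: [0.3, 0.9, -0.0]
width: 0.0573
```

>>> {"name": "step_arm", "arguments": {
  "plan": [
    [[-35, -15, 20, 0, 50], [-70, -35, 40, 0, 50], [-105, -55, 55, 0, 50], [-125, -90, 55, 0, 50], [-130, -130, 55, 0, 50], [-130, -170, 55, 0, 50], [-130, -210, 55, 0, 50], [-130, -250, 55, 0, 50]]
  ]
}}

```text
time: 4.2
tool_pos: [0.3821, 0.0093, 0.1545]
ee_rot: [3.141, -0.003, -0.003]
wrist_force: [1.4, 1.4, -0.2]
width: 0.0573
```

>>> {"name": "step_arm", "arguments": {
  "plan": [
    [[0, -40, 0, 0, 50], [0, -80, 0, 0, 50], [0, -120, 0, 0, 50], [0, -160, 0, 0, 50], [0, -200, 0, 0, 50], [0, -240, 0, 0, 50], [0, -280, 0, 0, 50], [0, -320, 0, 0, 50]]
  ]
}}

```text
time: 4.87
tool_pos: [0.3822, -0.3114, 0.1542]
ee_rot: [3.141, -0.001, -0.005]
wrist_force: [1.9, 0.1, 0.3]
width: 0.0573
```

>>> {"name": "step_arm", "arguments": {
  "plan": [
    [[0, -30, 0, 0, 50], [0, -60, 0, 0, 50], [0, -75, 0, 0, 50], [0, -75, 0, 0, 50]]
  ]
}}

```text
time: 5.2
tool_pos: [0.3821, -0.3867, 0.1533]
ee_rot: [3.141, 0.0, -0.007]
wrist_force: [0.1, 0.7, -0.4]
width: 0.0574
```

```bash
python3 - <<'E'
from h import *
c=snap('wrist','w2'); o=obs(); print(o['tool_pos'],o['ee_rot'],o['joint_positions'].round(2),o['time'],o['width'])
print(c[1:])
for p in [(.5519,-.3022,.013),(.4671,-.3932,.013),(.464,-.3053,.013),(.5515,-.3014,.125),(.5522,-.3916,.104)]: print(proj(c,p).round(0))
E
```

```text
[ 0.38240117 -0.38465442  0.15335057] [-3.14059495e+00  2.14831644e-04 -5.80616594e-03] [-0.89  0.09  1.47  0.    1.58  0.68] 5.25 0.05730045151274302
(array([[302.51489002,   0.        , 278.81333342],
       [  0.        , 302.51489002, 206.39800886],
       [  0.        ,   0.        ,   1.        ]]), array([[-7.45626497e-03, -9.63994928e-01, -2.65816069e-01],
       [-9.99972197e-01,  7.16255162e-03,  2.07434497e-03],
       [-9.57367165e-05,  2.65824145e-01, -9.64021532e-01]]), array([ 0.45866856, -0.38888241,  0.33259725]))
[186.  21.]
[283. 114.]
[196. 118.]
[127. -42.]
[282. -27.]
```

View pics/w2.png

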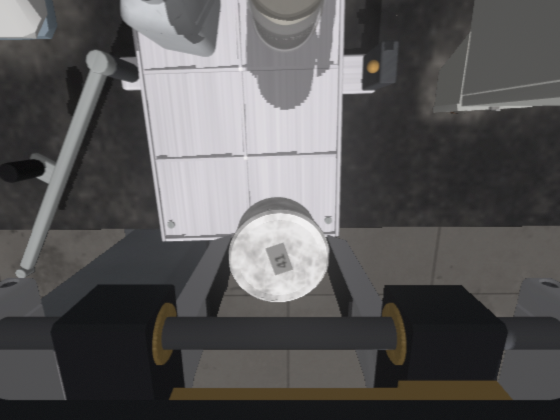

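The view shows rib crossings at (242,68) and (246,156), the rack front edge at v≈238 (u 164–339), and the held tin's lid at (279,256). I'll refine the rack from these.

```bash
python3 - <<'E'
from h import *
from scipy.optimize import least_squares
T=np.eye(3)
A=np.array([[-7.45626497e-03,-9.63994928e-01,-2.65816069e-01],[-9.99972197e-01,7.16255162e-03,2.07434497e-03],[-9.57367165e-05,2.65824145e-01,-9.64021532e-01]])
K=np.array([[302.51489,0,278.81333],[0,302.51489,206.398],[0,0,1.]])
c=(0,K,A,np.array([.45866856,-.38888241,.33259725]))
for u in [(242,68),(246,156)]: print('cross',ray(c,*u,.013).round(4))
for u in [(163,241),(340,236)]: print('front corner',ray(c,*u,.013).round(4))
print('lid',ray(c,279,256,.185).round(4))
im=cv2.imread('pics/w2.png'); cv2.imwrite('pics/w2c.png',cv2.resize(im[0:90,110:360],None,fx=3.2,fy=3.2,interpolation=cv2.INTER_CUBIC))
E
```

```text
cross [ 0.5105 -0.3534  0.013 ]
cross [ 0.4256 -0.3542  0.013 ]
front corner [ 0.3309 -0.2568  0.013 ]
front corner [ 0.3354 -0.4568  0.013 ]
lid [ 0.3907 -0.3885  0.185 ]
```

View pics/w2c.png

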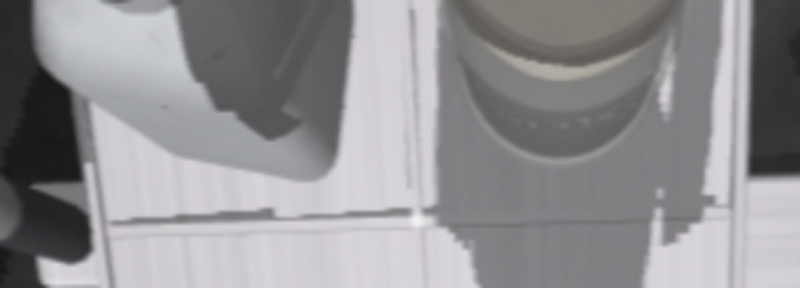

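>>> {"name": "step_arm", "arguments": {
  "plan": [
    [[-6, -11, -30, 0, 50], [-6, -11, -65, 0, 50], [-6, -11, -95, 0, 50], [-6, -11, -115, 0, 50], [-6, -11, -127, 0, 50], [-6, -11, -134, 0, 50], [-6, -11, -136, 0, 50], [-6, -11, -136, 0, 50]]
  ]
}}

```text
time: 5.92
tool_pos: [0.378, -0.3917, 0.0225]
ee_rot: [-3.138, -0.002, -0.002]
wrist_force: [-3.5, 10.2, 18.4]
width: 0.0575
```

>>> {"name": "step_arm", "arguments": {
  "plan": [
    [[0, 0, 0, 0, 80], [0, 0, 0, 0, 80], [0, 0, 0, 0, 80], [0, 0, 0, 0, 80], [0, 0, 20, 0, 80], [0, 0, 60, 0, 80], [0, 0, 100, 0, 80], [0, 0, 140, 0, 90]]
  ]
}}

```text
time: 6.58
tool_pos: [0.3761, -0.3945, 0.158]
ee_rot: [-3.14, 0.002, -0.004]
wrist_force: [0.8, -1.2, 0.7]
width: 0.0791
```

```bash
python3 - <<'E'
from h import *
c=snap('wrist','w3'); o=obs(); print(o['tool_pos'],o['ee_rot'],o['time'],o['width'])
for p in [(.380,-.398,.047),(.554,-.306,.013)]: print(proj(c,p).round(0))
E
```

```text
[ 0.37929541 -0.39843276  0.16872395] [ 3.12948994 -0.0095118  -0.00402823] 6.6333 0.08261145266492556
[281. 199.]
[183.  12.]
```

View pics/w3.png

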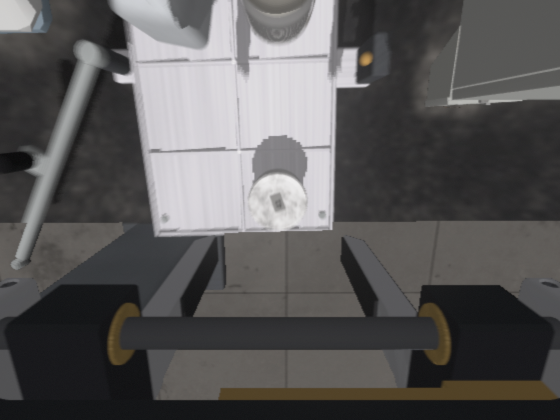

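The tin stands in the front right bay: lid at (277,201), predicted (281,199). Next is the swap. I'll rise and look at the back row from above to get the bottle's yaw.

>>> {"name": "step_arm", "arguments": {
  "plan": [
    [[5, 8, 40, 0, 100], [15, 20, 80, 0, 100], [30, 40, 110, 0, 100], [40, 60, 130, 0, 100], [45, 70, 140, 0, 100], [45, 70, 140, 0, 100]]
  ]
}}

```text
time: 7.13
tool_pos: [0.4232, -0.3242, 0.3003]
ee_rot: [3.138, -0.004, -0.001]
wrist_force: [-0.8, 0.2, 0.4]
width: 0.0939
```

```bash
python3 - <<'E'
from h import *
import pickle
c=snap('wrist','w4'); o=obs(); print(o['tool_pos'],o['ee_rot'],o['time'],o['width'])
pickle.dump(c,open('c4.pkl','wb'))
for p in [(.554,-.306,.11),(.556,-.394,.104),(.5515,-.3014,.125)]: print(proj(c,p).round(0))
cv2.imwrite('pics/w4c.png',cv2.resize(cv2.imread('pics/w4.png')[0:230,150:450],None,fx=2.6,fy=2.6,interpolation=cv2.INTER_CUBIC))
E
```

```text
[ 0.42209993 -0.32501065  0.29775961] [ 3.14007054e+00 -6.37326043e-04 -2.47443013e-03] 7.1833 0.09363606810563965
[261.  74.]
[337.  73.]
[256.  74.]
```

View pics/w4c.png

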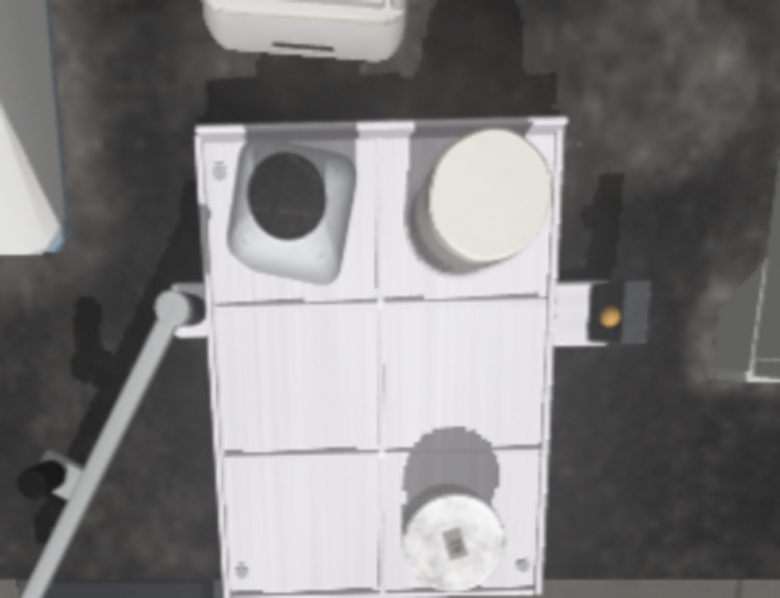

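```bash
python3 - <<'E'
from h import *
import pickle
c=pickle.load(open('c4.pkl','rb'))
f=lambda u,v,z:ray(c,150+(u+.5)/2.6-.5,(v+.5)/2.6-.5,z).round(4)
print('bottle cap',f(287,196,.125),'jar cap',f(490,196,.104),'tin',f(454,541,.047))
print('cross',f(379,299,.013),f(381,452,.013),'hinge',f(176,308,.069),'knob',f(42,480,.096),'catch', f(620,315,.068))
print('front cnr',f(225,596,.013),f(541,592,.013),'back',f(196,123,.034),f(567,118,.034))
a=f(232,258,.01);b=f(325,283,.01);print('bottle edge angle',np.arctan2(b[0]-a[0],a[1]-b[1]))
a=f(355,165,.11);b=f(338,275,.01);print(a,b)
E
```

```text
bottle cap [ 0.5508 -0.3061  0.125 ] jar cap [ 0.5538 -0.3949  0.104 ] tin [ 0.3794 -0.394   0.047 ]
cross [ 0.5129 -0.3513  0.013 ] [ 0.4253 -0.3537  0.013 ] hinge [ 0.507  -0.2465  0.069 ] knob [ 0.4247 -0.1809  0.096 ] catch [ 0.5034 -0.47    0.068 ]
front cnr [ 0.3345 -0.257   0.013 ] [ 0.3368 -0.4553  0.013 ] back [ 0.5989 -0.255   0.034 ] [ 0.6011 -0.4456  0.034 ]
bottle edge angle -0.2521502120734269
[ 0.5654 -0.3348  0.11  ] [ 0.526 -0.328  0.01 ]
```

The view gives the bottle at (0.551, −0.306), turned about −0.24 rad, the jar at (0.554, −0.395) and tin 0 at (0.379, −0.394). The rack centre is about (0.468, −0.352) with yaw 0.02. I'll grip the bottle with the jaws across y and only partly open.

>>> {"name": "step_arm", "arguments": {
  "plan": [
    [[35, 5, -20, -0.12, 80], [70, 10, -50, -0.24, 80], [105, 15, -80, -0.24, 80], [129, 19, -100, -0.24, 80], [129, 19, -120, -0.24, 80], [129, 19, -120, -0.24, 80]]
  ]
}}

```text
time: 7.68
tool_pos: [0.5473, -0.3044, 0.1663]
ee_rot: [-3.136, 0.018, -0.244]
wrist_force: [-0.8, 0.2, -1.4]
width: 0.0755
```

```bash
python3 - <<'E'
from h import *
o=obs(); print(o['tool_pos'],o['ee_rot'],o['time'],o['width'],o['joint_positions'].round(2))
E
```

```text
[ 0.54733241 -0.30442671  0.1662683 ] [-3.13611314  0.01757193 -0.24362272] 7.6833 0.07546282269836606 [-0.6   0.28  1.22 -0.    1.66  1.22]
```

>>> {"name": "step_arm", "arguments": {
  "plan": [
    [[0, 0, -20, 0, 80], [0, 0, -45, 0, 80], [0, 0, -70, 0, 80], [0, 0, -90, 0, 80], [0, 0, -107, 0, 80], [0, 0, -116, 0, 80], [0, 0, -120, 0, 80], [0, 0, -120, 0, 80]]
  ]
}}

```text
time: 8.35
tool_pos: [0.5495, -0.3067, 0.0567]
ee_rot: [-3.141, 0.002, -0.245]
wrist_force: [-0.0, -0.5, -0.5]
width: 0.0752
```

>>> {"name": "step_arm", "arguments": {
  "plan": [
    [[0, 0, 0, 0, 45], [0, 0, 0, 0, 45], [0, 0, 0, 0, 45], [0, 0, 0, 0, 45], [0, 0, 0, 0, 45], [0, 0, 8, 0, 45], [0, 0, 20, 0, 45], [0, 0, 30, 0, 45]]
  ]
}}

```text
time: 9.02
tool_pos: [0.5501, -0.3063, 0.0877]
ee_rot: [3.141, 0.002, -0.244]
wrist_force: [0.3, -0.2, -3.5]
width: 0.0556
```

>>> {"name": "step_arm", "arguments": {
  "plan": [
    [[-25, 0, 0, 0.08, 45], [-50, -1, 0, 0.16, 45], [-70, -2, 0, 0.24, 45], [-84, -2, 0, 0.24, 45], [-84, -2, -10, 0.24, 45], [-84, -2, -20, 0.24, 45], [-84, -2, -26, 0.24, 45], [-84, -2, -29, 0.24, 45]]
  ]
}}

```text
time: 9.68
tool_pos: [0.4667, -0.3078, 0.059]
ee_rot: [-3.141, 0.001, -0.003]
wrist_force: [-6.7, 4.1, 17.2]
width: 0.0556
```

>>> {"name": "step_arm", "arguments": {
  "plan": [
    [[0, 0, -1, 0, 45], [0, 0, -1, 0, 80], [0, 0, -1, 0, 80], [0, 0, -1, 0, 80], [0, 0, 10, 0, 80], [0, 0, 45, 0, 80], [0, 0, 80, 0, 80], [0, 0, 110, 0, 80]]
  ]
}}

```text
time: 10.35
tool_pos: [0.467, -0.3084, 0.171]
ee_rot: [3.141, -0.001, -0.004]
wrist_force: [0.6, -0.8, 0.3]
width: 0.0752
```

>>> {"name": "step_arm", "arguments": {
  "plan": [
    [[25, -25, 0, 0, 100], [50, -50, 0, 0, 100], [75, -75, 0, 0, 100], [87, -87, 0, 0, 100], [87, -87, -20, 0, 100], [87, -87, -50, 0, 100], [87, -87, -80, 0, 100], [87, -87, -105, 0, 100]]
  ]
}}

```text
time: 11.02
tool_pos: [0.5536, -0.3951, 0.0619]
ee_rot: [-3.141, 0.001, -0.004]
wrist_force: [-0.9, 0.5, 0.0]
width: 0.0938
```

>>> {"name": "step_arm", "arguments": {
  "plan": [
    [[0, 0, -15, 0, 100], [0, 0, -20, 0, 100], [0, 0, -20, 0, 50], [0, 0, -20, 0, 50], [0, 0, -20, 0, 50], [0, 0, -20, 0, 50], [0, 0, -12, 0, 50], [0, 0, 5, 0, 50]]
  ]
}}

```text
time: 11.68
tool_pos: [0.5524, -0.3941, 0.0669]
ee_rot: [-3.139, 0.004, -0.004]
wrist_force: [-0.3, -0.2, -1.7]
width: 0.0608
```

>>> {"name": "step_arm", "arguments": {
  "plan": [
    [[0, 25, 0, 0, 50], [1, 50, 0, 0, 50], [2, 75, 0, 0, 50], [2, 88, 0, 0, 50], [2, 88, 0, 0, 50], [2, 88, -8, 0, 50], [2, 88, -14, 0, 50], [2, 88, -19, 0, 50]]
  ]
}}

```text
time: 12.35
tool_pos: [0.5563, -0.3086, 0.0549]
ee_rot: [3.141, -0.003, -0.005]
wrist_force: [-11.1, 7.8, 35.7]
width: 0.0609
```

>>> {"name": "step_arm", "arguments": {
  "plan": [
    [[0, 0, 0, 0, 50], [0, 0, 0, 0, 85], [0, 0, 0, 0, 85], [0, 0, 0, 0, 85], [0, 0, 20, 0, 85], [0, 0, 60, 0, 85], [0, 0, 95, 0, 85], [0, 0, 120, 0, 80]]
  ]
}}

```text
time: 13.02
tool_pos: [0.5561, -0.3085, 0.1719]
ee_rot: [3.14, -0.002, -0.005]
wrist_force: [0.6, 0.1, -0.1]
width: 0.0763
```

>>> {"name": "step_arm", "arguments": {
  "plan": [
    [[-30, 0, 0, 0, 85], [-60, 0, 0, 0, 85], [-85, 0, 0, 0, 85], [-90, 0, 0, 0, 85], [-90, 0, -25, 0, 85], [-90, 0, -60, 0, 85], [-90, 0, -90, 0, 85], [-90, 0, -108, 0, 85]]
  ]
}}

```text
time: 13.68
tool_pos: [0.4642, -0.3063, 0.057]
ee_rot: [-3.138, 0.004, -0.005]
wrist_force: [-0.1, 0.5, -0.3]
width: 0.08
```

>>> {"name": "step_arm", "arguments": {
  "plan": [
    [[0, 0, -5, 0, 85], [0, 0, -5, 0, 45], [0, 0, -5, 0, 45], [0, 0, -5, 0, 45], [0, 0, -5, 0, 45], [0, 0, 5, 0, 45], [0, 0, 20, 0, 45], [0, 0, 30, 0, 45]]
  ]
}}

```text
time: 14.35
tool_pos: [0.466, -0.3075, 0.0934]
ee_rot: [3.14, -0.001, -0.004]
wrist_force: [1.3, -0.1, -2.2]
width: 0.0557
```

```bash
python3 - <<'E'
from h import *
c=snap('wrist','w5'); o=obs(); print(o['tool_pos'],o['ee_rot'],o['time'],o['width'],o['wrist_force'])
for p in [(.555,-.306,.104),(.556,-.394,.013)]: print(proj(c,p).round(0))
E
```

```text
[ 0.46722736 -0.30851128  0.09593156] [ 3.137517   -0.0049174  -0.00420237] 14.4 0.05575955603982501 [ 1.45674649 -0.39941157 -0.77938438]
[272.  98.]
[382. 106.]
```

View pics/w5.png

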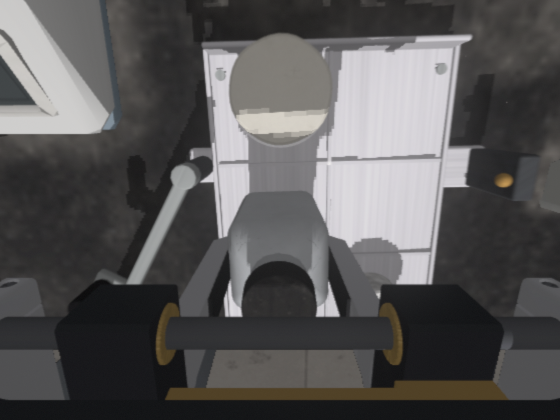

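The jar's cap is at (281,90) against a predicted (272,98), so it stands about 7 mm off centre, upright and within tolerance. The bottle goes to the right bay, offset slightly right with a small opening.

>>> {"name": "step_arm", "arguments": {
  "plan": [
    [[0, -30, 0, 0, 45], [0, -60, 0, 0, 45], [0, -85, 0, 0, 45], [20, -91, 0, 0, 45], [50, -91, 0, 0, 45], [75, -91, 0, 0, 45], [88, -91, 0, 0, 45], [88, -91, -10, 0, 45]]
  ]
}}

```text
time: 15.07
tool_pos: [0.5575, -0.3989, 0.0836]
ee_rot: [3.138, -0.005, -0.002]
wrist_force: [0.8, 0.9, -2.1]
width: 0.0556
```

>>> {"name": "step_arm", "arguments": {
  "plan": [
    [[0, 0, -10, 0, 45], [0, 0, -18, 0, 45], [0, 0, -22, 0, 45], [0, 0, -24, 0, 45], [0, 0, -25, 0, 45], [0, 0, -25, 0, 45]]
  ]
}}

```text
time: 15.57
tool_pos: [0.5518, -0.3973, 0.0585]
ee_rot: [-3.14, 0.002, -0.005]
wrist_force: [-3.9, 4.6, 6.6]
width: 0.0556
```

>>> {"name": "step_arm", "arguments": {
  "plan": [
    [[0, 0, 0, 0, 72], [0, 0, 0, 0, 72], [0, 0, 0, 0, 72], [0, 0, 20, 0, 72], [0, 0, 60, 0, 72], [-10, 0, 100, 0, 72], [-40, 10, 130, 0, 72], [-75, 30, 160, 0, 90]]
  ]
}}

```text
time: 16.23
tool_pos: [0.4857, -0.3738, 0.2124]
ee_rot: [3.139, -0.002, -0.005]
wrist_force: [-0.4, -0.0, 0.2]
width: 0.0713
```

>>> {"name": "step_arm", "arguments": {
  "plan": [
    [[-35, 10, 20, 0, 100], [-55, 20, 35, 0, 100], [-60, 25, 45, 0, 100], [-60, 25, 45, 0, 100], [-60, 25, 45, 0, 100]]
  ]
}}

```text
time: 16.65
tool_pos: [0.4265, -0.3477, 0.2553]
ee_rot: [3.14, -0.001, -0.004]
wrist_force: [0.5, -0.4, 0.1]
width: 0.0939
```

```bash
python3 - <<'E'
from h import *
import pickle
c=snap('wrist','w6'); t=snap('top','top6'); o=obs(); print(o['tool_pos'],o['ee_rot'],o['time'],o['width'])
pickle.dump((c,t),open('c6.pkl','wb'))
for p in [(.555,-.306,.104),(.556,-.394,.125)]: print(proj(c,p).round(0))
a=cv2.resize(cv2.imread('pics/w6.png')[0:250,150:450],None,fx=1.6,fy=1.6)
b=cv2.resize(cv2.imread('pics/top6.png')[195:260,190:310],None,fx=4,fy=4,interpolation=cv2.INTER_CUBIC)
m=np.zeros((660,480,3),np.uint8); m[:400,:480]=a; m[400:660,:480]=b; cv2.imwrite('pics/m6.png',m[:660])
E
```

```text
[ 0.42645677 -0.34739396  0.2530632 ] [-3.13958441e+00  1.91129839e-03 -3.74823221e-03] 16.75 0.09404678944474307
[235.  70.]
[326.  65.]
```

View pics/m6.png

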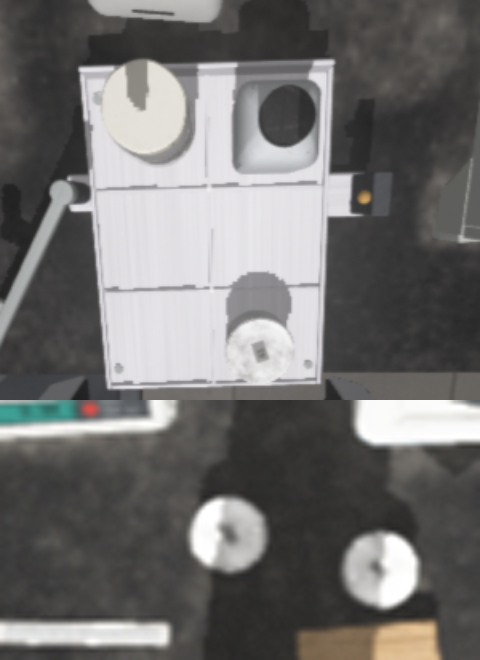

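Both are well seated: jar cap at (241,67) with (235,70) expected, bottle cap at (329,72) with (326,65) expected. The two remaining tins haven't moved. Next is the tin at (0.433, 0.017).

>>> {"name": "step_arm", "arguments": {
  "plan": [
    [[0, 40, -10, 0, 100], [0, 80, -20, 0, 100], [2, 120, -40, 0, 100], [3, 160, -60, 0, 100], [5, 200, -80, 0, 100], [7, 240, -90, 0, 100], [7, 280, -95, 0, 100], [7, 320, -95, 0, 100]]
  ]
}}

```text
time: 17.42
tool_pos: [0.4315, -0.0306, 0.1563]
ee_rot: [-3.14, 0.007, -0.004]
wrist_force: [0.9, 0.0, -0.3]
width: 0.094
```

>>> {"name": "step_arm", "arguments": {
  "plan": [
    [[0, 30, 0, 0, 100], [0, 42, 0, 0, 100], [0, 42, 0, 0, 100]]
  ]
}}

```text
time: 17.67
tool_pos: [0.4326, 0.0121, 0.1583]
ee_rot: [-3.14, 0.004, 0.001]
wrist_force: [-0.3, 0.7, -0.3]
width: 0.0938
```

```bash
python3 - <<'E'
from h import *
c=snap('wrist','w7'); o=obs(); print(o['tool_pos'],o['ee_rot'],o['time'],o['width'])
for p in [(.4333,.0165,.037),(.4627,.1362,.037)]: print(proj(c,p).round(0))
g=cv2.GaussianBlur(cv2.cvtColor(c[0],cv2.COLOR_RGB2GRAY),(5,5),1)
h=cv2.HoughCircles(g,cv2.HOUGH_GRADIENT,1.2,40,param1=120,param2=22,minRadius=22,maxRadius=45)
for x in h[0][:8]: print(x, ray(c,x[0],x[1],.037).round(4))
import pickle
c6,t6=pickle.load(open('c6.pkl','rb'))
print(ray(c6,240.6,67,.104).round(4),ray(c6,150+287/1.6,72.5,.125).round(4))
E
```

```text
[0.43279103 0.01036817 0.15854869] [ 3.14151194e+00  3.44932622e-03 -5.07822121e-04] 17.7167 0.09406057179751331
[273. 199.]
[153. 171.]
[275.40002 196.20001  28.36   ] [0.4367 0.0142 0.037 ]
[185.40001     4.2000003  44.32     ] [0.6082 0.0921 0.037 ]
[157.8      165.        30.880001] [0.4684 0.131  0.037 ]
[541.80005 239.40001  39.04   ] [ 0.39   -0.2684  0.037 ]
[124.200005  28.2       37.72    ] [0.5895 0.1479 0.037 ]
[437.40002 337.80002  42.88   ] [ 0.2663 -0.1753  0.037 ]
[ 0.5578 -0.3114  0.104 ] [ 0.5492 -0.3977  0.125 ]
```

View pics/w7.png

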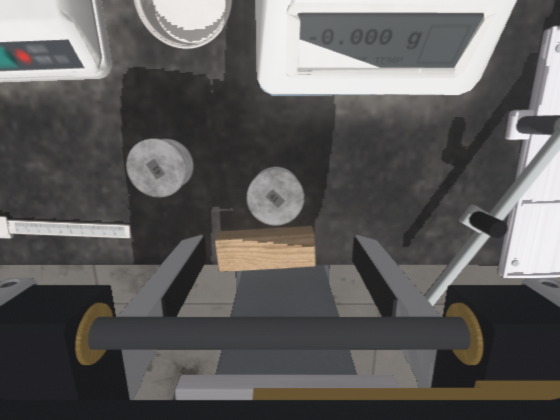

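The tin lid is at (275,196), which puts it at (0.437, 0.014), and the next tin is at (0.468, 0.131).

>>> {"name": "step_arm", "arguments": {
  "plan": [
    [[3, 1, -30, 0, 100], [3, 1, -65, 0, 100], [3, 1, -100, 0, 100], [3, 1, -130, 0, 100], [3, 1, -144, 0, 100], [3, 1, -150, 0, 100], [3, 1, -150, 0, 100], [3, 1, -150, 0, 50]]
  ]
}}

```text
time: 18.38
tool_pos: [0.4366, 0.0093, 0.0106]
ee_rot: [3.141, -0.0, -0.005]
wrist_force: [-0.3, 0.9, 0.6]
width: 0.0901
```

>>> {"name": "step_arm", "arguments": {
  "plan": [
    [[0, 0, 0, 0, 50], [0, 0, 0, 0, 50], [0, 0, 0, 0, 50], [0, 0, 0, 0, 50], [0, 0, 25, 0, 50], [0, 0, 65, 0, 50], [0, -20, 100, 0, 50], [0, -50, 130, 0, 50]]
  ]
}}

```text
time: 19.05
tool_pos: [0.4364, -0.0383, 0.1428]
ee_rot: [-3.141, -0.003, 0.0]
wrist_force: [1.6, 0.1, -0.5]
width: 0.0573
```

>>> {"name": "step_arm", "arguments": {
  "plan": [
    [[0, -40, 5, 0, 50], [0, -80, 5, 0, 50], [5, -120, 5, 0, 50], [10, -160, 5, 0, 50], [20, -200, 5, 0, 50], [28, -235, 5, 0, 50], [28, -262, 5, 0, 50], [28, -270, 0, 0, 50]]
  ]
}}

```text
time: 19.72
tool_pos: [0.4641, -0.3137, 0.1405]
ee_rot: [3.138, -0.001, -0.008]
wrist_force: [0.2, 0.6, -0.5]
width: 0.057
```

>>> {"name": "step_arm", "arguments": {
  "plan": [
    [[0, 0, -25, 0, 50], [0, 0, -55, 0, 50], [0, 0, -85, 0, 50], [0, 0, -103, 0, 50], [0, 0, -111, 0, 50], [0, 0, -116, 0, 50], [0, 0, -119, 0, 50], [0, 0, -119, 0, 50]]
  ]
}}

```text
time: 20.38
tool_pos: [0.4639, -0.3068, 0.028]
ee_rot: [-3.139, -0.0, -0.003]
wrist_force: [-12.0, 10.3, 31.0]
width: 0.0573
```

>>> {"name": "step_arm", "arguments": {
  "plan": [
    [[0, 0, 4, 0, 50], [0, 0, 6, 0, 80], [0, 0, 6, 0, 80], [0, 0, 6, 0, 80], [0, 0, 20, 0, 80], [0, 0, 60, 0, 80], [0, 0, 95, 0, 80], [-10, 20, 130, 0, 100]]
  ]
}}

```text
time: 21.05
tool_pos: [0.4541, -0.2909, 0.1505]
ee_rot: [-3.142, 0.001, -0.006]
wrist_force: [1.5, 0.9, -0.5]
width: 0.079
```

>>> {"name": "step_arm", "arguments": {
  "plan": [
    [[-15, 40, 10, 0, 100], [-15, 80, 10, 0, 100], [-15, 120, 10, 0, 100], [-15, 160, 10, 0, 100], [-10, 200, 10, 0, 100], [-10, 240, 10, 0, 100], [-5, 280, 10, 0, 100], [0, 320, 10, 0, 100]]
  ]
}}

```text
time: 21.72
tool_pos: [0.4532, 0.0326, 0.16]
ee_rot: [3.142, 0.001, -0.005]
wrist_force: [1.7, 0.4, -0.0]
width: 0.094
```

>>> {"name": "step_arm", "arguments": {
  "plan": [
    [[5, 40, 0, 0, 100], [8, 80, 0, 0, 100], [13, 100, 0, 0, 100], [13, 105, 0, 0, 100], [13, 105, 0, 0, 100]]
  ]
}}

```text
time: 22.13
tool_pos: [0.4663, 0.1368, 0.1597]
ee_rot: [3.141, 0.002, -0.001]
wrist_force: [-0.1, -0.8, 0.1]
width: 0.0942
```

```bash
python3 - <<'E'
from h import *
c=snap('wrist','w8'); t=snap('top','top8'); o=obs(); print(o['tool_pos'],o['ee_rot'],o['time'],o['width'])
print(proj(c,(.4684,.131,.037)).round(0))
g=cv2.GaussianBlur(cv2.cvtColor(c[0],cv2.COLOR_RGB2GRAY),(5,5),1)
h=cv2.HoughCircles(g,cv2.HOUGH_GRADIENT,1.2,40,param1=120,param2=22,minRadius=22,maxRadius=40)
for x in h[0][:6]: print(x, ray(c,x[0],x[1],.037).round(4))
a=cv2.resize(cv2.imread('pics/w8.png')[60:300,60:460],None,fx=1.5,fy=1.5)
b=cv2.resize(cv2.imread('pics/top8.png')[170:275,330:450],None,fx=3,fy=3,interpolation=cv2.INTER_CUBIC)
m=np.zeros((360,800,3),np.uint8); b=b[:,:]; m=np.zeros((600,800,3),np.uint8); m[:360,:600]=a; m[280:595,440:800]=b; cv2.imwrite('pics/m8.png',m)
E
```

```text
[0.46654804 0.13486464 0.16008129] [ 3.14044563e+00  1.44648702e-03 -4.55171073e-03] 22.2333 0.09438507122531672
[283. 198.]
[280.2  199.8   28.48] [0.4664 0.1338 0.037 ]
[310.2   41.4   39.28] [0.6133 0.1068 0.037 ]
[473.40002  83.4      39.28   ] [ 0.5779 -0.0459  0.037 ]
[257.40002  77.4      35.2    ] [0.5834 0.1549 0.037 ]
[198.6       90.600006  37.96    ] [0.572  0.2102 0.037 ]
```

View pics/m8.png

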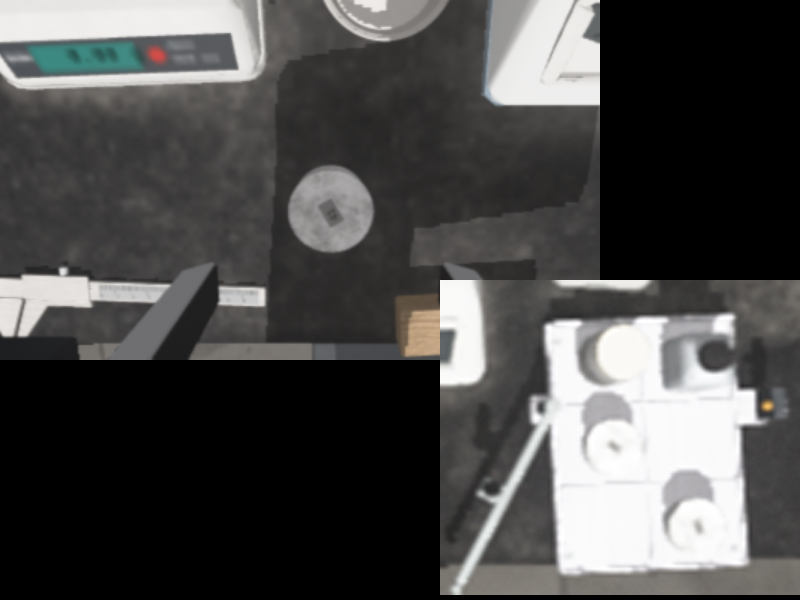

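The top inset shows the jar and bottle upright in their new bays and tins in the front right and middle left bays. The last tin is directly below the gripper at (0.466, 0.134).

>>> {"name": "step_arm", "arguments": {
  "plan": [
    [[0, -1, -30, 0, 100], [0, -1, -65, 0, 100], [0, -1, -100, 0, 100], [0, -1, -130, 0, 100], [0, -1, -145, 0, 100], [0, -1, -150, 0, 100], [0, -1, -150, 0, 100], [0, -1, -150, 0, 50]]
  ]
}}

```text
time: 22.9
tool_pos: [0.4678, 0.1338, 0.0118]
ee_rot: [3.142, -0.002, -0.006]
wrist_force: [0.5, -0.4, 0.5]
width: 0.0898
```

>>> {"name": "step_arm", "arguments": {
  "plan": [
    [[0, 0, 0, 0, 50], [0, 0, 0, 0, 50], [0, 0, 0, 0, 50], [0, 0, 0, 0, 50], [0, 0, 20, 0, 50], [-5, -10, 55, 0, 50], [-20, -30, 90, 0, 50], [-35, -50, 125, 0, 50]]
  ]
}}

```text
time: 23.57
tool_pos: [0.4322, 0.0858, 0.1349]
ee_rot: [3.141, 0.001, -0.002]
wrist_force: [0.5, 0.6, 0.4]
width: 0.0571
```

>>> {"name": "step_arm", "arguments": {
  "plan": [
    [[-15, -35, 10, 0, 50], [-30, -70, 15, 0, 50], [-40, -110, 15, 0, 50], [-50, -150, 15, 0, 50], [-53, -190, 15, 0, 50], [-53, -230, 15, 0, 50], [-53, -270, 15, 0, 50], [-53, -310, 15, 0, 50]]
  ]
}}

```text
time: 24.23
tool_pos: [0.3794, -0.226, 0.1492]
ee_rot: [3.141, -0.001, -0.004]
wrist_force: [0.9, 0.1, -0.4]
width: 0.0573
```

>>> {"name": "step_arm", "arguments": {
  "plan": [
    [[0, -35, 0, 0, 50], [0, -65, 0, 0, 50], [0, -84, 0, 0, 50], [0, -84, -25, 0, 50], [0, -84, -55, 0, 50], [0, -84, -85, 0, 50], [0, -84, -108, 0, 50], [0, -84, -116, 0, 50]]
  ]
}}

```text
time: 24.9
tool_pos: [0.3778, -0.3058, 0.0304]
ee_rot: [-3.136, 0.005, -0.004]
wrist_force: [-9.7, 8.5, 31.6]
width: 0.0574
```

>>> {"name": "step_arm", "arguments": {
  "plan": [
    [[0, 0, -4, 0, 50], [0, 0, -7, 0, 50], [0, 0, -9, 0, 50], [0, 0, -9, 0, 50]]
  ]
}}

```text
time: 25.23
tool_pos: [0.3778, -0.306, 0.03]
ee_rot: [-3.137, 0.005, -0.003]
wrist_force: [-14.7, 13.8, 33.9]
width: 0.0575
```

>>> {"name": "step_arm", "arguments": {
  "plan": [
    [[0, 0, 5, 0, 50], [0, 0, 7, 0, 80], [0, 0, 7, 0, 80], [0, 0, 7, 0, 80], [0, 0, 20, 0, 80], [0, 0, 60, 0, 80], [0, 0, 100, 0, 80], [10, -10, 140, 0, 60]]
  ]
}}

```text
time: 25.9
tool_pos: [0.3883, -0.3162, 0.1631]
ee_rot: [-3.139, 0.003, -0.004]
wrist_force: [0.4, -1.1, 0.8]
width: 0.0712
```

>>> {"name": "step_arm", "arguments": {
  "plan": [
    [[0, 0, 40, 0, 40], [10, -10, 80, 0, 20], [20, -20, 115, 0, 0], [30, -30, 125, 0, 0], [30, -30, 125, 0, 0], [30, -30, 125, 0, 0]]
  ]
}}

```text
time: 26.4
tool_pos: [0.4198, -0.3481, 0.2869]
ee_rot: [-3.141, 0.001, -0.004]
wrist_force: [0.4, 0.3, -0.7]
width: 0.0317
```

```bash
python3 - <<'E'
from h import *
import pickle
c=snap('wrist','w9'); o=obs(); print(o['tool_pos'],o['ee_rot'],o['time'],o['width'])
pickle.dump(c,open('c9.pkl','wb'))
cv2.imwrite('pics/w9c.png',cv2.resize(cv2.imread('pics/w9.png')[0:290,100:460],None,fx=2,fy=2,interpolation=cv2.INTER_CUBIC))
E
```

```text
[ 0.41918613 -0.34739061  0.28568254] [-3.13875439e+00  2.89446759e-03 -4.16618090e-03] 26.45 0.028024363585829448
```

View pics/w9c.png

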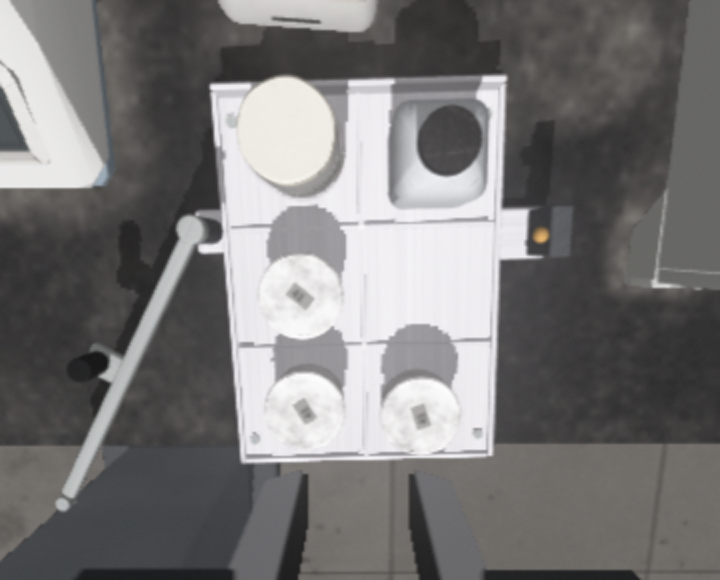

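```bash
python3 - <<'E'
from h import *
import pickle
c=pickle.load(open('c9.pkl','rb'))
f=lambda u,v,z:ray(c,100+(u+.5)/2-.5,(v+.5)/2-.5,z)[:2]
q=np.array([.468,-.352,.02]);Rm=np.array([[np.cos(q[2]),-np.sin(q[2])],[np.sin(q[2]),np.cos(q[2])]])
r=lambda p:((Rm.T@(p-q[:2]))*1000).round(0)
for n,a in dict(jar=(287,131,.104),bottle=(450,140,.125),tinML=(300,297,.047),tinFL=(305,411,.047),tinFR=(421,415,.047),x1=(362,223,.013),x2=(364,344,.013),hinge=(191,229,.069),knob=(86,366,.096),tip=(63,504,.066),catch=(550,232,.068),fl=(243,461,.013),fr=(492,456,.013)).items(): p=f(*a); print(n,p.round(4),'rack',r(p))
E
```

```text
jar [ 0.5576 -0.3109] rack [90. 39.]
bottle [ 0.5494 -0.3977] rack [ 80. -47.]
tinML [ 0.4631 -0.3098] rack [-4. 42.]
tinFL [ 0.3824 -0.311 ] rack [-85.  43.]
tinFR [ 0.3791 -0.3943] rack [-90. -41.]
x1 [ 0.5123 -0.3524] rack [44. -1.]
x2 [ 0.4253 -0.3537] rack [-43.  -1.]
hinge [ 0.5072 -0.2447] rack [ 41. 107.]
knob [ 0.4253 -0.1802] rack [-39. 173.]
tip [ 0.3192 -0.1374] rack [-144.  218.]
catch [ 0.5045 -0.4706] rack [  34. -119.]
fl [ 0.3322 -0.2574] rack [-134.   97.]
fr [ 0.3357 -0.4549] rack [-134. -100.]
```

Everything is seated within about 9 mm of the bay centres. Now the keeper: I'll align above the knob with the jaws tangential to its arc and take a close look.

>>> {"name": "step_arm", "arguments": {
  "plan": [
    [[0, 30, 0, -0.1, 50], [0, 60, 0, -0.2, 50], [0, 95, -20, -0.31, 50], [0, 130, -50, -0.43, 50], [2, 160, -75, -0.55, 50], [2, 172, -86, -0.67, 50], [2, 172, -86, -0.67, 50], [2, 172, -86, -0.67, 50]]
  ]
}}

```text
time: 27.12
tool_pos: [0.4201, -0.1748, 0.1998]
ee_rot: [3.14, 0.004, -0.669]
wrist_force: [0.1, -0.1, 1.6]
width: 0.0469
```

```bash
python3 - <<'E'
from h import *
import pickle
c=snap('wrist','w10'); o=obs(); print(o['tool_pos'],o['ee_rot'],o['time'],o['width'],o['joint_positions'].round(2))
pickle.dump(c,open('c10.pkl','wb'))
print(proj(c,(.421,-.175,.096)),proj(c,(.5055,-.2435,.069)))
E
```

```text
[ 0.42104872 -0.17601415  0.20132898] [ 3.14064698e+00  1.03292785e-03 -6.71027195e-01] 27.1667 0.04710344197033803 [-0.52 -0.12  1.58 -0.    1.68  1.72]
[276.61061144 204.79492971] [277.89238194  87.87330736]
```

View pics/w10.png

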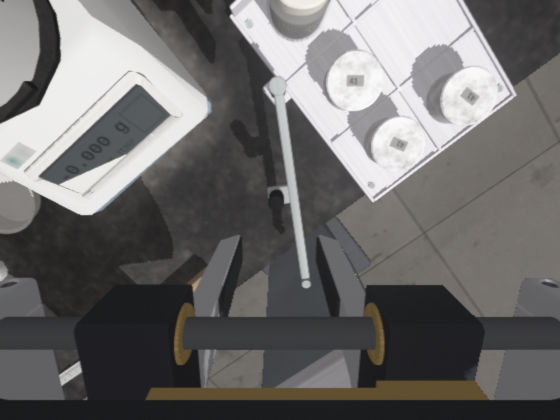

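```bash
python3 - <<'E'
from h import *
import pickle
c=pickle.load(open('c10.pkl','rb'))
g=cv2.cvtColor(c[0],cv2.COLOR_RGB2GRAY)
for v in range(180,236,2): print(v,' '.join('%3d'%x for x in g[v,262:300:2]))
for z in (.065,.096):
  for p in [(.421,-.175),(.424,-.174)]: print(z,p,proj(c,(*p,z)).round(1))
E
```

```text
180  68  62  54  43  44  47  48  64  76  74  77  78 107 179 189 195 188 103  67
182  64  63  54  43  43  45  46  62  74  74  74  75  89 176 189 195 192 123  66
184  66  66  57  44  45  44  46  62  72  73  76  82  94 169 188 193 195 132  67
186  68  68  64  57  65  75  85  94 101 116 127 140 151 163 187 192 196 143  69
188  69  68  68 101 106 108 105 105 110 167 184 185 185 163 187 191 195 167  75
190  68  67  70 105 106  83  46  38  46  97 177 187 189 168 186 191 196 182  80
192  66  66  66 102  75  31  29  29  30  32 130 191 192 171 182 189 195 185  89
194  64  63  64  92  35  28  29  29  30  31  60 179 189 173 179 189 196 188 105
196  62  61  62  83  33  31  37  38  35  33  38 165 192 185 176 189 196 193 122
198  60  59  59  64  34  39  42  41  44  41  37 159 189 187 172 188 195 197 132
200  60  59  58  44  38  41  40  42  42  41  41 157 191 189 165 187 194 197 141
202  61  60  60  45  38  40  39  42  42  42  42 151 180 175 155 187 193 198 166
204  61  60  60  44  39  40  41  41  42  43  45  70  74  71 128 185 192 197 183
206  62  60  60  53  39  39  40  41  42  43  48  60  65  70 
[... 583 characters left out ...]
  65  64  61  59  58  51  40  41  40  41  44  58  60  62  63  86 178 192 200
224  67  64  61  59  59  52  40  39  41  42  57  60  60  63  63  78 172 191 200
226  63  62  61  62  61  59  45  39  41  41  43  60  63  65  65  72 160 190 198
228  61  63  62  61  62  60  57  44  43  42  40  48  62  67  69  70 144 189 197
230  63  65  63  62  61  60  61  63  46  41  40  48  64  68  71  73 135 188 197
232  64  64  63  61  61  61  63  64  61  43  42  58  66  69  72  76 125 185 195
234  65  65  62  61  61  60  62  61  63  57  62  64  66  70  71  72 105 181 194
0.065 (0.421, -0.175) [276.8 197.1]
0.065 (0.424, -0.174) [274.3 195.5]
0.096 (0.421, -0.175) [276.6 204.8]
0.096 (0.424, -0.174) [273.9 203.1]
```

The knob top is at (276,202), so it stands at about (0.4225, −0.176). I'll descend and grip it just above the bar.

>>> {"name": "step_arm", "arguments": {
  "plan": [
    [[1, -1, -30, 0, 50], [2, -1, -60, 0, 50], [2, -1, -90, 0, 50], [2, -1, -110, 0, 50], [2, -1, -122, 0, 50], [2, -1, -126, 0, 50], [2, -1, -126, 0, 50], [2, -1, -126, 0, 50]]
  ]
}}

```text
time: 27.83
tool_pos: [0.4245, -0.1782, 0.0772]
ee_rot: [-3.142, -0.002, -0.675]
wrist_force: [-0.4, -0.7, 0.6]
width: 0.0466
```

>>> {"name": "step_arm", "arguments": {
  "plan": [
    [[0, 0, 0, 0, 10], [0, 0, 0, 0, 10], [0, 0, 0, 0, 10], [0, 0, 0, 0, 10], [0, 0, 0, 0, 10], [0, 0, 0, 0, 10]]
  ]
}}

```text
time: 28.33
tool_pos: [0.4239, -0.1769, 0.0763]
ee_rot: [-3.141, -0.001, -0.674]
wrist_force: [1.1, 0.6, 1.0]
width: 0.0153
```

```bash
python3 - <<'E'
from h import *
o=obs(); print(o['tool_pos'],o['ee_rot'],o['time'],o['width'],o['wrist_force'],o['joint_positions'].round(2))
h=np.array([.5055,-.2435]); d=o['tool_pos'][:2]-h; r0=np.hypot(*d); a0=np.arctan2(d[1],d[0]); print(r0,np.degrees(a0))
k=np.arctan2(-.3515-h[1],.493-h[0])+2*np.pi; print('end',np.degrees(k),(k-a0))
r=np.linspace(r0,.110,4)
for s in np.arange(0,k-a0+.2,.1): 
    rr=r0+(.109-r0)*min(1,s/.6); p=h+rr*np.array([np.cos(a0+s),np.sin(a0+s)])-o['tool_pos'][:2]; print(round(s,2),(p*1000).round(0))
E
```

```text
[ 0.42390891 -0.17689315  0.07630121] [-3.14147578e+00 -7.22225292e-04 -6.73947768e-01] 28.3333 0.015321073480134503 [1.14154979 0.58820627 0.98961508] [-0.52 -0.05  1.77  0.    1.42  1.73]
0.10532606158481707 140.7735336201082
end 263.397919770352 2.1401992815586888
0.0 [0. 0.]
0.1 [-7. -8.]
0.2 [-13. -17.]
0.3 [-18. -26.]
0.4 [-22. -36.]
0.5 [-25. -47.]
0.6 [-27. -57.]
0.7 [-27. -68.]
0.8 [-27. -79.]
0.9 [-25. -90.]
1.0 [ -22. -100.]
1.1 [ -18. -111.]
1.2 [ -13. -120.]
1.3 [  -7. -130.]
1.4 [  -1. -138.]
1.5 [   7. -146.]
1.6 [  15. -153.]
1.7 [  24. -159.]
1.8 [  34. -164.]
1.9 [  44. -169.]
2.0 [  54. -172.]
2.1 [  65. -174.]
2.2 [  76. -175.]
2.3 [  86. -175.]
```

Gripped, with a width of 15 mm. I'll swing along the arc at 0.1 rad per row, turning with it.

>>> {"name": "step_arm", "arguments": {
  "plan": [
    [[-7, -8, 0, 0.1, 10], [-13, -17, 0, 0.2, 10], [-18, -26, 0, 0.3, 10], [-22, -36, 0, 0.4, 10], [-25, -47, 0, 0.5, 10], [-27, -57, 0, 0.6, 10], [-27, -68, 0, 0.7, 10], [-27, -79, 0, 0.8, 10]]
  ]
}}

```text
time: 29.0
tool_pos: [0.4021, -0.2563, 0.0765]
ee_rot: [3.139, -0.013, 0.131]
wrist_force: [15.2, 1.1, -7.0]
width: 0.0154
```

>>> {"name": "step_arm", "arguments": {
  "plan": [
    [[2, -11, 0, 0.1, 10], [5, -21, 0, 0.2, 10], [9, -32, 0, 0.3, 10], [14, -41, 0, 0.4, 10], [20, -51, 0, 0.5, 10], [26, -59, 0, 0.6, 10], [34, -67, 0, 0.7, 10], [42, -74, 0, 0.8, 10]]
  ]
}}

```text
time: 29.67
tool_pos: [0.4427, -0.3272, 0.0763]
ee_rot: [3.139, -0.009, 0.932]
wrist_force: [7.4, 7.7, 1.7]
width: 0.0151
```

```bash
python3 - <<'E'
from h import *
o=obs(); print(o['tool_pos'],o['ee_rot'],o['time'],o['width'],o['wrist_force'])
h=np.array([.5055,-.2435]); d=o['tool_pos'][:2]-h; print(np.hypot(*d),np.degrees(np.arctan2(d[1],d[0]))%360)
E
```

```text
[ 0.44271503 -0.3271679   0.0763294 ] [ 3.13886875 -0.00922277  0.93161522] 29.6667 0.015131445953211546 [7.38184798 7.68389915 1.72020921]
0.10460530328255122 233.11518207764712
```

>>> {"name": "step_arm", "arguments": {
  "plan": [
    [[10, -3, 0, 0.09, 10], [19, -7, 0, 0.17, 10], [27, -11, 0, 0.26, 10], [36, -14, 0, 0.35, 10], [45, -16, 0, 0.44, 10], [54, -18, 0, 0.52, 10], [57, -18, 0, 0.53, 10], [57, -18, 0, 0.53, 10]]
  ]
}}

```text
time: 30.33
tool_pos: [0.4931, -0.3482, 0.0763]
ee_rot: [-3.135, 0.001, 1.456]
wrist_force: [-8.0, 0.6, 5.8]
width: 0.0149
```

```bash
python3 - <<'E'
from h import *
import pickle
t=snap('side','s11');c=snap('wrist','w11'); o=obs(); print(o['tool_pos'],o['ee_rot'],o['time'],o['width'],o['wrist_force'])
pickle.dump(c,open('c11.pkl','wb'))
h=np.array([.5055,-.2435]); d=o['tool_pos'][:2]-h; print(np.hypot(*d),np.degrees(np.arctan2(d[1],d[0]))%360)
E
```

```text
[ 0.49303612 -0.3481624   0.07624226] [-3.13557298e+00  6.62899636e-04  1.45485495e+00] 30.4333 0.01562644637159825 [-6.85596347 -0.77889269  5.27058677]
0.10540192547440426 263.20883069143383
```

The tool feels −8 N in x, so it is at the catch. I'll push on in small steps.

>>> {"name": "step_arm", "arguments": {
  "plan": [
    [[2, 0, 0, 0, 10], [4, 0, 0, 0, 10], [6, 0, 0, 0, 10], [6, 0, 0, 0, 10]]
  ]
}}

```text
time: 30.77
tool_pos: [0.4932, -0.3481, 0.0761]
ee_rot: [-3.123, 0.001, 1.454]
wrist_force: [-19.6, 1.1, 11.2]
width: 0.0149
```

>>> {"name": "step_arm", "arguments": {
  "plan": [
    [[2, 0, 0, 0, 10], [4, 0, 0, 0, 10], [4, 0, 0, 0, 10]]
  ]
}}

```text
time: 31.02
tool_pos: [0.4934, -0.3481, 0.0759]
ee_rot: [-3.114, 0.001, 1.453]
wrist_force: [-28.5, 2.2, 15.0]
width: 0.015
```

The bar doesn't move at 28 N, and the tool is at x=0.493, the expected shut position. I'll relax, release and lift.

>>> {"name": "step_arm", "arguments": {
  "plan": [
    [[-5, 0, 0, 0, 10], [-9, 0, 0, 0, 10], [-9, 0, 0, 0, 32], [-9, 0, 0, 0, 32], [-9, 0, 0, 0, 32], [-9, 0, 25, 0, 32], [-9, 0, 60, 0, 32], [-9, 0, 100, 0, 32]]
  ]
}}

```text
time: 31.68
tool_pos: [0.4961, -0.3466, 0.1739]
ee_rot: [-3.137, -0.004, 1.456]
wrist_force: [0.0, -0.1, -0.7]
width: 0.0301
```

>>> {"name": "step_arm", "arguments": {
  "plan": [
    [[-20, 20, 30, -0.12, 32], [-50, 20, 60, -0.24, 32], [-85, 15, 90, -0.36, 32], [-85, 10, 110, -0.48, 32], [-85, 0, 120, -0.6, 32], [-85, 0, 120, -0.72, 32], [-85, 0, 120, -0.84, 32], [-85, 0, 120, -0.96, 32]]
  ]
}}

```text
time: 32.35
tool_pos: [0.4123, -0.3481, 0.2962]
ee_rot: [3.14, -0.001, 0.49]
wrist_force: [-1.4, 0.6, -0.4]
width: 0.0298
```

>>> {"name": "step_arm", "arguments": {
  "plan": [
    [[0, 0, 0, -0.12, 32], [0, 0, 0, -0.24, 32], [0, 0, 0, -0.36, 32], [0, 0, 0, -0.48, 32], [0, 0, 0, -0.48, 32]]
  ]
}}

```text
time: 32.77
tool_pos: [0.4123, -0.3478, 0.2957]
ee_rot: [3.142, -0.0, 0.015]
wrist_force: [0.4, -0.1, -0.1]
width: 0.0303
```

```bash
python3 - <<'E'
from h import *
import pickle
c=snap('wrist','w12');t=snap('top','t12'); o=obs(); print(o['tool_pos'],o['ee_rot'],o['time'],o['width'],o['wrist_force'])
pickle.dump(c,open('c12.pkl','wb'))
cv2.imwrite('pics/w12c.png',cv2.resize(cv2.imread('pics/w12.png')[0:290,100:460],None,fx=2,fy=2,interpolation=cv2.INTER_CUBIC))
E
```

```text
[ 0.4121343  -0.3477671   0.29574801] [-3.14152854e+00 -2.30656632e-04  1.94749397e-02] 32.8667 0.03007561531441312 [-0.72741255  0.99790155 -0.06769101]
```

View pics/w12c.png

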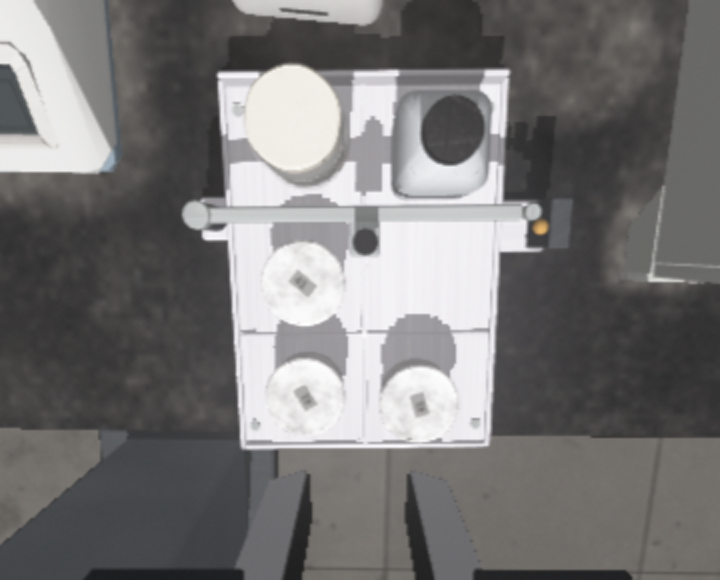

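The bar lies from (195,214) to (533,212), parallel to the rack edges within about 0.01 rad, with its end behind the catch. All tins, the jar and the bottle are in place and the arm is clear.

```bash
python3 - <<'E'
from h import *
import pickle
c=pickle.load(open('c12.pkl','rb'))
f=lambda u,v,z:ray(c,100+(u+.5)/2-.5,(v+.5)/2-.5,z)[:2]
for n,a in dict(jar=(293,118,.104),bottle=(453,130,.125),tinML=(303,283,.047),tinFL=(306,397,.047),tinFR=(419,403,.047)).items(): print(n,f(*a).round(4))
a,b=f(195,214,.066),f(533,212,.066); print('bar yaw',np.arctan2(b[0]-a[0],a[1]-b[1]))
print(robot.close_job())
E
```

```text
jar [ 0.5579 -0.3106]
bottle [ 0.5494 -0.3977]
tinML [ 0.4641 -0.3103]
tinFL [ 0.3828 -0.3117]
tinFR [ 0.3795 -0.3941]
bar yaw 0.02015569190008337
the job is handed in; nothing more can be done
None
```

The rack is ready for transport and I've handed the job in. The jar is now in the left back bay and the bottle in the right. All three tins on the bench are in bays: front right, middle left and front left. The keeper bar is shut behind its catch.

- **Placement:** in the last wrist-camera picture everything stands upright, within about 9 mm of its bay centre by my estimate (18 mm allowed). The bottle and jar are the furthest off. The tins haven't moved since I placed them, so nothing was knocked aside.
- **Keeper:** it stopped dead at the expected shut position and did not move under a 28 N push. The bar's measured angle (0.020 rad) matches my estimate of the rack's (about 0.02 rad). I could not read the joint itself.
- **Disagreements:** three of the placings (the jar and two tins) met resistance of 31 to 36 N at the wrist, 7 to 9 mm above the height I expected. The objects had probably slipped in the grip. The early rack angle estimates also differed, from 0.01 to 0.035 rad. Neither shows in the final checks.
- **Not rechecked:** I took no last close look at the block, calliper, dish and cube. The arm never came near enough to touch them, and I felt no unexpected contact.

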